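# Clip the salt cellar onto the counter rail

### The arm

A 6-joint arm with a two-finger parallel gripper is mounted at the origin on the work surface. World frame = base frame: x ahead of the robot, y to its left, z up, the work surface at z = 0. Lengths are in m, angles in rad, forces in N, time in s.
With the tool pointing down it reaches from about 0.25 to 0.725 m from the base axis. Payload 4 kg.
Tool frame: the origin (TCP) lies between the finger pads; the fingertips stand 11 mm ahead of it and the grasp point (between the pads) lies 8 mm behind it (bot.tip_extent is the distance from the TCP to the fingertips, in m); z points along the fingers, y is the line along which they close (so a half turn about z gives the same grasp; the last joint's range is limited). The gripper opens to 85 mm and grips with 20 to 120 N. Pads are 22 mm wide; open, the fingers measure 114 mm over their backs; the gripper's body (76 mm by 85 mm) begins 54 mm behind the grasp point. The pads swing forward as they close: fully open they stand 13 mm farther back than shut.
Start: joints at [1.201, 0.241, 0.005, 1.335, 0, 1.571], TCP at [0.181, 0.466, 0.242] pointing down, gripper open.
Joint ranges: [-2.72, 2.72], [-1.05, 1.87], [-1.09, 1.28], [-1.99, 2.15], [-1.42, 1.44], [-3.14, 3.14]. Speed limits (rad/s): [2.79, 2.79, 3.14, 3.14, 3.14, 3.14].

### API

Orientations are given as a unit quaternion [x, y, z, w].
In Python, from workcell import bot gives the robot as it stands. The module is installed in compiled form; this text tells all that it offers.
- The arm moves only by the tool drive_tool, never from a script. Its argument "rows" is a list of rows, each an object of numbers: "dx", "dy", "dz": the shift along the tool's x, y, z in units of 50 mm (1.0 is 50 mm); "wx", "wy", "wz": the turn, a rotation vector about the tool's x, y, z in units of 5 degrees (1.0 is 5 degrees); "hand": the finger opening in mm, from 0 to 85.4. A call has 1 to 20 rows; each row is the pose to reach, as a shift and turn from the pose commanded when the call began, along the tool's axes at that moment; what a row does not reach only later rows make up. A row lasts 1/10 s, in which the tool goes at most 50 mm and 8.59 degrees, less where a joint would pass 70% of its speed; a pose out of reach is approached as far as the arm can. A call with a gripper value outside its range is refused whole. The fingers move at their own pace and stop on an object; the grip force is fixed at half the most. Time passes only in rows, so rows that repeat a pose let the fingers close. It gives the time, the measured TCP pose, the force, the opening and the grip force at its end, in the units of the state.
- bot.get_obs(): the state, without advancing time (a new reading comes with each control period).
- bot.camera(name): name is "scene" or "top" or "wrist"; returns the picture (384x512x3 uint8, red, green, blue); there is no depth.
- bot.get_calibration(name): a dict with "vfov" (degrees; the focal length in pixels is half the picture's height over the tangent of half this angle, whatever the lens; pixels are square), "cx", "cy" (the principal point, pixels), "k1" (the pictures are not rectified: a ray, as slopes to the right and down, at radius r is drawn at 1 + k1 r^2 times it, then the intrinsics apply), "origin" and "rotation" of the camera in the world; the wrist camera has in their place "mount" (4x4, takes a point from camera to tool coordinates, whose origin is the TCP and whose axes are the flange's). Camera axes: x right, y up, looking along -z (the intrinsics and any distortion apply to the point x, -y, -z); pixel columns grow to the right and rows downward; lengths in m; the calibration is good to about 2 mm. A picture is of the moment at which its call begins: read the wrist's pose just before it. get_calibration takes no time and is no camera call.
- bot.job_done(): hands the job in; it is judged then, once.
Trained networks look in the newest picture that a camera, given by its name, has taken for a name from the list of things; names that differ only in an ending like _2 or _b are one class to them, and where a whole thing is asked for, a point or a joint stands for the part that bears it (a point fixed in the world has none). Each returns a list of dicts, best first, with "score" (0 to 1); they miss things now and then, are a little off and sometimes report something else, mostly with a low value. They report only what shows in the picture. A call takes as long as a camera call.
- bot.look_for(camera, thing): "extent" ([centre column, centre row, width, height] in pixels, round what is visible of it).
- bot.outline_of(camera, thing): "region" (384x512 bool, what is visible of it) and "extent" ([centre column, centre row, width, height] in pixels, round what is visible of it).
The state is a dict: "clock": time; "joint_pos": joint angles; "joint_vel": joint speeds; "tau": joint torques, N m; "eef_pos": TCP position; "tool_rot": TCP orientation; "ft_force": force on the tool from outside, world axes, zero at the start; "ft_torque": the same for the moment, N m; "grip_width": finger opening in m; "grasp_force": force on a finger pad.
Only numpy, scipy, OpenCV 4.12 (cv2) and the standard library are available. Lean on these libraries where they do the work, as an engineer would, in place of code of your own. Each camera call takes 0.05 s, during which the arm holds its last target. There are 200 camera calls.

### The job

Clip the wooden salt cellar onto the counter rail, in front of the orange catch: hook the lip under its base around the round rod and slide it fully home by feel, then tilt the foot down and press gently until it snaps under the orange spring catch. Leave it sitting level, square and latched in the middle of the rail, let go of it, and leave the other things on the counter alone.

Things in the scene. Friction and masses are not known exactly. Their poses are not given: they have to be found in the camera images.
- cellar: wooden salt cellar with shut dark pivot lid on a clip-on steel base, 220-370 g, loose, level on the counter. Origin: centre of underside, z up, +x to the foot end (orange thumb pad), -x to the hook end. mm: wood body x -32..24, y -22..22 (44 wide, grip across y; fingertips kept above z 18 clear the rod), z 22..74; base plate x -49..51, same width, z 18..22. Seated on the rail: axes parallel to the rail's, origin 27 above the rail's
- rail: counter rail, fixed. Origin: centre of the underside of its 170 x 250 x 6 mm base plate; x across (orange catch on +x side), y along. On it a frame: round rod (x -40), square bar (x +40), end plates at y +-110 up to z 46, catch. The frame is screwed in slots anywhere within 8 mm to -x or +x of these figures: NOT in the reported pose, find it by touch. Contact with the cellar must stay under 40 N
- rod_mid (a point): middle of the round rod's axis if the frame is mid-slot: x -40, y 0, z 40 mm in the rail's frame. Rod 10 mm diameter, along y. This point belongs to the base plate, so it does not show the frame's offset
- bar_mid (a point): centre of the square bar if the frame is mid-slot: x 40, y 0, z 40 mm in the rail's frame (also without the offset). Bar 10 x 10 mm, along y, top at z 45. The cellar's foot leg must pass down just outside it (+x side): 2 mm clearance when the lip is fully home on the rod, otherwise the leg lands on the bar's top
- hook (a point): cellar point x -40, y 0, z 13 mm: the rod's axis lies here when the lip is fully home and the plate rests on the rod. Hook, 44 mm wide: wall x -49..-45, z 0..18; lip z 0..4 from the wall to x -37; lip and plate underside (z 18) form a 14 mm high channel open to +x that the rod enters, foot tilted up about 0.4 rad so that the leg clears the bar
- tab (a point): cellar point x 40, y 0, z 22 mm: middle of the top of the orange thumb pad (x 29..51, y -22..22: the plate's foot end), the place to press; it lies over the square bar. Below it the foot, 40 mm wide: leg x 47..51, z 0..18, and barb x 51..56, z 0..5. 49 mm above the counter once seated, about 60 with the barb resting on the catch
- catch (a joint): orange spring catch, 90 mm long about y 0, outside the square bar, top at z 52; slides to +x: 0 shut, 0.005 m pushed aside by the barb, 0.009 most. Spring 2 N shut, plus 0.7 N per mm. With the lip home the barb meets its 60 degree ramp at about 0.17 rad from level; pushing past takes about 5 to 12 N down on the pad, then it springs back to 0 over the barb
- griddle: black cast-iron griddle, 260 x 250, 28 high, with two side handles; bystander, origin under its centre
- pot_holder: grey silicone pot holder disc, 170 diameter, 7 high; bystander, origin under its centre
- grinder: steel spice grinder with a black press-button top, 60 diameter, 146 high; bystander, origin under its centre
- clip_box: clear plastic box with blue latching clips, 176 x 126, 74 high; bystander, origin under its centre
- jar: amber glass jar with brass lid, 72 diameter, 100 high; bystander, origin under its centre
- mug: blue mug, 80 diameter, 90 high; bystander, origin under its centre

How it is judged:
On the way:
1. the lip is hooked around the round rod while the foot is still tilted up (x of hook in the frame of rail between -0.054 and -0.026 m and z of hook in the frame of rail between 0.034 and 0.048 m and y of hook in the frame of rail between -0.03 and 0.03 m and angle between cellar's own z axis and vertical above 0.12 rad and z of tab in the frame of rail above 0.053 m), for 0.1 s.
At the end, for the whole second after the job is handed in: the cellar lies clipped on the rail: its origin 24.5 to 29.5 mm above the rail's origin, within 12 mm in x (the slot range plus play) and 25 mm along the rail of its middle, level within 0.045 rad, square within 0.09 rad, the catch sprung back to within 1.5 mm of shut, at rest (z of cellar in the frame of rail between 0.0245 and 0.0295 m and x of cellar in the frame of rail between -0.012 and 0.012 m and y of cellar in the frame of rail between -0.025 and 0.025 m and angle between cellar's own z axis and vertical below 0.045 rad and angle between the x axis of cellar and the x axis of rail, either way round below 0.09 rad and value of joint catch below 0.0015 m and linear speed of cellar below 0.01 m/s); the robot touches nothing.
It fails at once if cellar and rail press on each other with more than 40 N (contact force between cellar and rail above 40 N).
It fails at once if the cellar is tipped far over (angle between cellar's own z axis and vertical above 1 rad).
It fails at once if a bystander is moved by more than 20 mm (distance of any of griddle, pot_holder, grinder, clip_box, jar, mug from where it was at the start of the episode above 0.02 m).
It also fails if it takes over 72 s, if anything falls off the work surface, if the arm or the gripper's body presses on something with over 40 N, if the wrist force passes 120 N, or if a joint passes its speed limit or range.

## Working session

There is one attempt and no reset: what is moved stays moved. The work goes in short steps, Python scripts to look and compute and a tool call to move; the robot and the scene stay as the last step left them, time stands still between calls to the robot, and variables do not carry over. Pictures are saved under pics/ and viewed, at most 12 in all, crops included, and the job is handed in when it is done.

Besides the shell and the picture viewer there is one more tool, called after "Call:" as a command line: name --argument value ..., lists and objects as JSON in quotes. drive_tool: Moves the arm, as the interface text tells. Its arguments: {"type":"object","properties":{"rows":{"type":"array","items":{"type":"object","properties":{"dx":{"type":"number"},"dy":{"type":"number"},"dz":{"type":"number"},"wx":{"type":"number"},"wy":{"type":"number"},"wz":{"type":"number"},"hand":{"type":"number"}}}}},"required":["rows"]}

```bash
mkdir -p pics
cat > h.py <<'E'
import numpy as np, cv2
from scipy.spatial.transform import Rotation as R
from workcell import bot
def cam(n):
    c=bot.get_calibration(n); f=192/np.tan(np.radians(c['vfov']/2))
    if 'mount' in c:
        o=bot.get_obs(); T=np.eye(4); T[:3,:3]=R.from_quat(o['tool_rot']).as_matrix(); T[:3,3]=o['eef_pos']
        M=T@np.array(c['mount']); return f,c,M[:3,3],M[:3,:3]
    return f,c,np.array(c['origin']),np.array(c['rotation']).reshape(3,3)
def ray(C,uv):
    f,c,o,Rm=C; x=(np.asarray(uv,float)-[c['cx'],c['cy']])/f
    s=x.copy()
    for _ in range(20): s=x/(1+c['k1']*(s@s))
    d=Rm@np.array([s[0],-s[1],-1]); return o,d
def onz(C,uv,z):
    o,d=ray(C,uv); return o+d*(z-o[2])/d[2]
def proj(C,p):
    f,c,o,Rm=C; q=Rm.T@(np.asarray(p)-o); s=np.array([q[0],-q[1]])/-q[2]
    return s*(1+c['k1']*(s@s))*f+[c['cx'],c['cy']]
def shot(n,name):
    C=cam(n); im=bot.camera(n); cv2.imwrite('pics/'+name+'.png',im[:,:,::-1]); return C,im
E
python3 - <<'E'
from h import *
out=[]
for n in ['scene','top']:
    C,im=shot(n,n+'0'); print(n,C[2].round(3),C[3].round(2).tolist(),C[0])
    out.append(im)
    for t in ['cellar','rail','tab','catch','rod_mid','griddle','pot_holder','grinder','clip_box','jar','mug']:
        r=bot.look_for(n,t)
        print(t,[(np.round(d['extent']).tolist(),round(d['score'],2),onz(C,d['extent'][:2],0.03).round(3).tolist()) for d in r[:2]])
E
```

```text
Traceback (most recent call last):
  File "h.py", line 21, in shot
    C=cam(n); im=bot.camera(n); cv2.imwrite('pics/'+name+'.png',im[:,:,::-1]); return C,im
  File "h.py", line 9, in cam
    return f,c,np.array(c['origin']),np.array(c['rotation']).reshape(3,3)
                                     ~~~~~~~~~~~~~~~~~~~~~~~~~~~~~~~^^^^^
ValueError: cannot reshape array of size 4 into shape (3,3)
```

Rotation is a quaternion.

```bash
sed -i "s/np.array(c\['rotation'\]).reshape(3,3)/R.from_quat(c['rotation']).as_matrix()/" h.py
python3 - <<'E'
from h import *
for n in ['scene','top']:
    C,im=shot(n,n+'0'); print(n,C[2].round(3),C[3].round(2).tolist(),C[0])
    for t in ['cellar','rail','tab','catch','rod_mid','griddle','pot_holder','grinder','clip_box','jar','mug']:
        r=bot.look_for(n,t)
        print(t,[(np.round(d['extent']).tolist(),round(d['score'],2),onz(C,d['extent'][:2],0.03).round(3).tolist()) for d in r[:2]])
print(bot.get_calibration('wrist'),bot.get_obs())
E
```

```text
scene [ 1.128 -0.358  1.168] [[0.55, -0.73, 0.4], [0.84, 0.47, -0.28], [0.01, 0.49, 0.87]] 387.05207712716356
cellar [([170.0, 208.0, 20.0, 28.0], 0.61, [0.485, -0.264, 0.03]), ([174.0, 279.0, 63.0, 67.0], 0.55, [0.71, -0.365, 0.03])]
rail [([266.0, 181.0, 83.0, 62.0], 0.59, [0.571, 0.059, 0.03])]
tab [([169.0, 208.0, 19.0, 28.0], 0.86, [0.483, -0.268, 0.03])]
catch [([256.0, 158.0, 21.0, 12.0], 0.59, [0.47, 0.085, 0.03])]
rod_mid [([270.0, 179.0, 81.0, 63.0], 0.81, [0.571, 0.075, 0.03])]
griddle [([350.0, 122.0, 86.0, 69.0], 0.92, [0.523, 0.48, 0.03])]
pot_holder [([97.0, 247.0, 49.0, 52.0], 0.67, [0.483, -0.526, 0.03])]
grinder [([252.0, 255.0, 18.0, 33.0], 0.56, [0.771, -0.125, 0.03]), ([96.0, 245.0, 46.0, 50.0], 0.51, [0.477, -0.526, 0.03])]
clip_box [([170.0, 210.0, 17.0, 31.0], 0.25, [0.491, -0.268, 0.03])]
jar [([316.0, 223.0, 28.0, 28.0], 0.69, [0.79, 0.109, 0.03])]
mug [([358.0, 195.0, 34.0, 29.0], 0.88, [0.784, 0.294, 0.03]), ([172.0, 208.0, 17.0, 30.0], 0.71, [0.488, -0.26, 0.03])]
top [ 0.325 -0.018  1.337] [[0.04, 0.98, -0.21], [-1.0, 0.04, -0.01], [0.0, 0.21, 0.98]] 415
[... 1443 characters left out ...]
2, 'joint_pos': array([1.20102663e+00, 2.40592255e-01, 5.00440576e-03, 1.33515098e+00,
       9.18620843e-06, 1.57078353e+00]), 'joint_vel': array([ 8.06168581e-04,  9.10912683e-05, -1.52795216e-04,  5.55955407e-05,
        2.55235775e-04,  9.21782153e-04]), 'tau': array([-8.54986524e-05, -3.72219515e+01,  2.52691591e+01,  1.24538175e-03,
       -1.01467160e-04, -1.19986717e-05]), 'eef_pos': array([0.18070541, 0.46622577, 0.24231202]), 'tool_rot': array([1.83827059e-01, 9.82958601e-01, 2.91030947e-05, 7.70327305e-07]), 'ft_force': array([ 0.027049  , -0.14806607, -0.56747893]), 'ft_torque': array([ 0.02216873, -0.01298253, -0.01928032]), 'grasp_force': 0.0, 'grip_width': 0.08540662498129954}
```

View pics/top0.png

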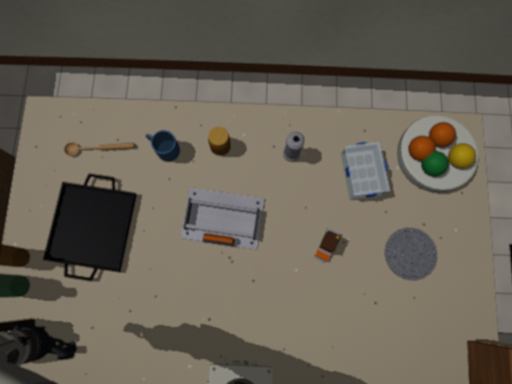

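View pics/scene0.png

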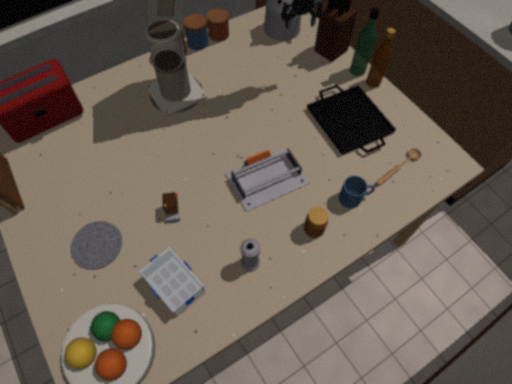

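Top view: the cellar is at (328,244), with its orange pad towards the robot and to the left. The rail is at (222,217), with its catch on the robot side. Next I look at both from close by with the wrist camera.

Call:
drive_tool --rows '[{"dx": -8.4, "dy": -4.5, "dz": -1.2}, {"dx": -8.4, "dy": -4.5, "dz": -1.2}, {"dx": -8.4, "dy": -4.5, "dz": -1.2}, {"dx": -8.4, "dy": -4.5, "dz": -1.2}, {"dx": -8.4, "dy": -4.5, "dz": -1.2}, {"dx": -8.4, "dy": -4.5, "dz": -1.2}, {"dx": -8.4, "dy": -4.5, "dz": -1.2}, {"dx": -8.4, "dy": -4.5, "dz": -1.2}, {"dx": -8.4, "dy": -4.5, "dz": -1.2}, {"dx": -8.4, "dy": -4.5, "dz": -1.2}, {"dx": -8.4, "dy": -4.5, "dz": -1.2}, {"dx": -8.4, "dy": -4.5, "dz": -1.2}]'

```text
invalid input at $.rows[0]: expected keys dx, dy, dz, wx, wy, wz, hand
```

Run:
```python
from h import *
C,im=shot('wrist','w1'); print(bot.get_obs()['eef_pos'],bot.get_obs()['clock'])
for t in ['rail','catch']:
    for d in bot.outline_of('wrist',t)[:1]:
        c=max(cv2.findContours(d['region'].astype(np.uint8),0,1)[0],key=cv2.contourArea)
        print(t,d['score'],d['extent'],cv2.minAreaRect(c)); q=cv2.boxPoints(cv2.minAreaRect(c)); print([onz(C,p,0.006 if t=='rail' else .052).round(4).tolist() for p in q])
cv2.imwrite('pics/w1b.png',cv2.resize(im[:,:,::-1],(800,600),interpolation=cv2.INTER_CUBIC))
```

```text
[0.18072624 0.46619769 0.24231812] 1.25
```

View pics/w1b.png

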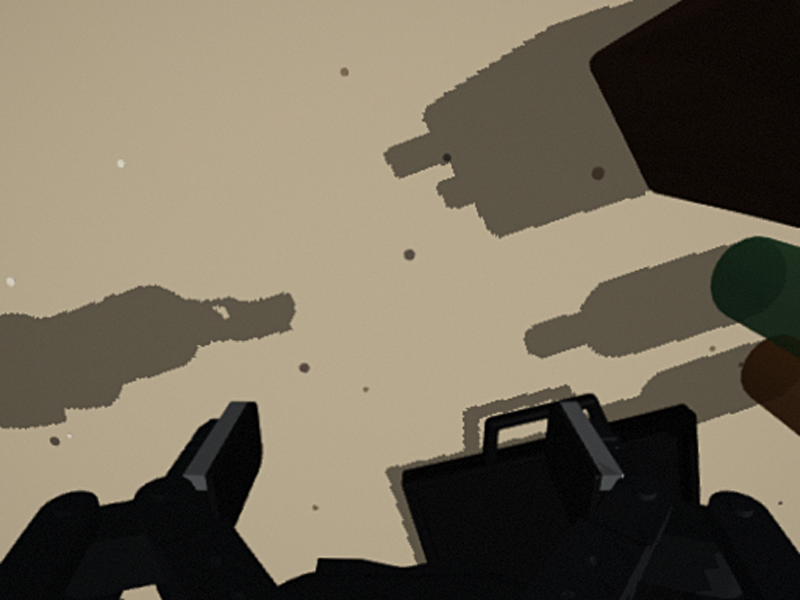

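All keys are required in each row. I resend the move.

Call:
drive_tool --rows '[{"dx": -8.4, "dy": -4.5, "dz": -1.2, "wx": 0, "wy": 0, "wz": 0, "hand": 85}, {"dx": -8.4, "dy": -4.5, "dz": -1.2, "wx": 0, "wy": 0, "wz": 0, "hand": 85}, {"dx": -8.4, "dy": -4.5, "dz": -1.2, "wx": 0, "wy": 0, "wz": 0, "hand": 85}, {"dx": -8.4, "dy": -4.5, "dz": -1.2, "wx": 0, "wy": 0, "wz": 0, "hand": 85}, {"dx": -8.4, "dy": -4.5, "dz": -1.2, "wx": 0, "wy": 0, "wz": 0, "hand": 85}, {"dx": -8.4, "dy": -4.5, "dz": -1.2, "wx": 0, "wy": 0, "wz": 0, "hand": 85}, {"dx": -8.4, "dy": -4.5, "dz": -1.2, "wx": 0, "wy": 0, "wz": 0, "hand": 85}, {"dx": -8.4, "dy": -4.5, "dz": -1.2, "wx": 0, "wy": 0, "wz": 0, "hand": 85}, {"dx": -8.4, "dy": -4.5, "dz": -1.2, "wx": 0, "wy": 0, "wz": 0, "hand": 85}, {"dx": -8.4, "dy": -4.5, "dz": -1.2, "wx": 0, "wy": 0, "wz": 0, "hand": 85}, {"dx": -8.4, "dy": -4.5, "dz": -1.2, "wx": 0, "wy": 0, "wz": 0, "hand": 85}, {"dx": -8.4, "dy": -4.5, "dz": -1.2, "wx": 0, "wy": 0, "wz": 0, "hand": 85}]'

```text
clock: 2.55
eef_pos: [0.491, 0.1041, 0.302]
tool_rot: [0.185, 0.983, 0.0, -0.0]
ft_force: [0.3, 0.4, -0.8]
grip_width: 0.0846
grasp_force: 0.0
```

```bash
cat > look.py <<'E'
from h import *
import sys
name=sys.argv[1]
C,im=shot('wrist',name); o=bot.get_obs(); print(o['eef_pos'],o['tool_rot'].round(4),o['clock'])
for t in sys.argv[2:]:
    t,z=t.split(':')
    for d in bot.outline_of('wrist',t)[:1]:
        c=max(cv2.findContours(d['region'].astype(np.uint8),0,1)[0],key=cv2.contourArea)
        print(t,d['score'],np.round(d['extent'])); q=cv2.boxPoints(cv2.minAreaRect(c)); print([(p.round(),onz(C,p,float(z)).round(4).tolist()) for p in q])
cv2.imwrite('pics/'+name+'b.png',cv2.resize(im[:,:,::-1],(800,600),interpolation=cv2.INTER_CUBIC))
E
python3 look.py w2 rail:.006 catch:.052
```

```text
[0.49052291 0.10482278 0.30202153] [ 1.839e-01  9.829e-01  0.000e+00 -5.000e-04] 2.6
rail 0.8 [254. 187. 200. 157.]
[(array([152., 156.], dtype=float32), [0.4442, -0.0311, 0.006]), (array([333., 111.], dtype=float32), [0.476, 0.2133, 0.006]), (array([361., 226.], dtype=float32), [0.645, 0.2046, 0.006]), (array([181., 271.], dtype=float32), [0.6179, -0.0714, 0.006])]
```

View pics/w2b.png

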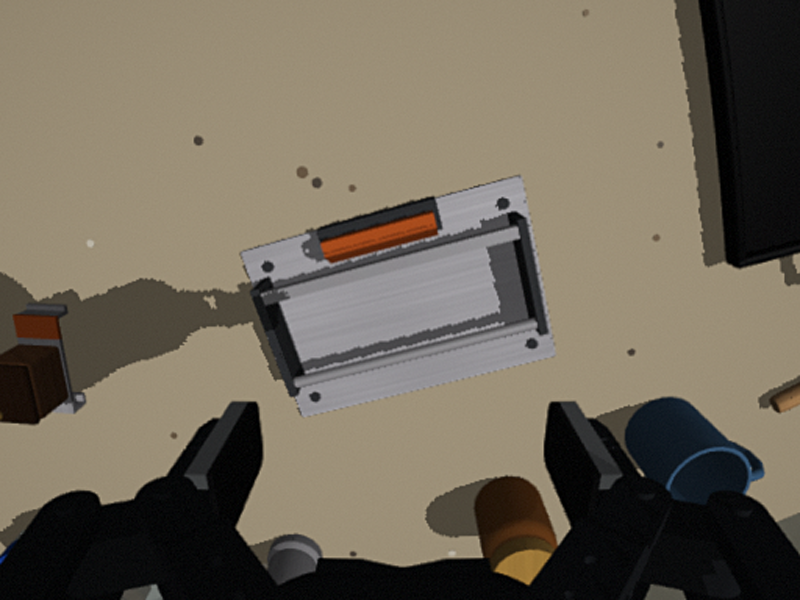

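Wrist view at 800x600: base-plate corners are at about (242,251), (521,177), (555,353) and (301,416). The rod runs from (300,380) to (537,326), the orange catch is at (380,236), and the cellar's hook and pad show at far left.

Run:
```python
from h import *
C=cam('wrist'); s=.64
k=np.array([[242,251],[521,177],[555,353],[301,416]])*s
P=np.array([onz(C,p,.006) for p in k]); print(P.round(4))
print('sides',[np.linalg.norm(P[i]-P[(i+1)%4]).round(4) for i in range(4)])
c=P.mean(0); ex=(P[0]+P[1]-P[2]-P[3])[:2]; ey=(P[1]+P[2]-P[0]-P[3])[:2]
print('c',c, 'yaw x',np.degrees(np.arctan2(ex[1],ex[0])),'yaw y',np.degrees(np.arctan2(ey[1],ey[0])))
y=np.arctan2(ex[1],ex[0]); y2=np.arctan2(ey[1],ey[0]); print('handed', (y2-y)%6.283)
Y=y2-np.pi/2 if (y2-y)%6.283<3.14 else y2+np.pi/2
Y=y+ (((Y-y)+np.pi)%(2*np.pi)-np.pi)*.6
Rz=R.from_euler('z',Y).as_matrix()
for n,p,z in [('rod',(300,380),.045),('rod',(420,352),.045),('rod',(535,325),.045),('bar',(265,297),.045),('bar',(400,264),.045),('bar',(519,233),.045),('catch',(323,247),.052),('catch',(437,213),.052)]:
    print(n,(Rz.T@(onz(C,np.array(p)*s,z)-[c[0],c[1],0])).round(4))
print('padL',onz(C,np.array((37,326))*s,.022))
```

```text
[[ 0.4504 -0.0294  0.006 ]
 [ 0.4775  0.2149  0.006 ]
 [ 0.6411  0.1982  0.006 ]
 [ 0.6169 -0.0495  0.006 ]]
sides [np.float64(0.2458), np.float64(0.1644), np.float64(0.2489), np.float64(0.1677)]
c [0.5464983  0.08355729 0.006     ] yaw x 173.6321256077154 yaw y 84.0426435860531
handed 4.719368563565727
rod [-0.0304  0.0994  0.045 ]
rod [-0.0314 -0.0063  0.045 ]
rod [-0.0326 -0.1039  0.045 ]
bar [0.0476 0.1031 0.045 ]
bar [ 0.0456 -0.0097  0.045 ]
bar [ 0.0459 -0.1055  0.045 ]
catch [0.0755 0.0435 0.052 ]
catch [ 0.0781 -0.0472  0.052 ]
padL [ 0.43991686 -0.23597492  0.022     ]
```

Call:
drive_tool --rows '[{"dx": -1.4, "dy": -7, "dz": 1, "wx": 0, "wy": 0, "wz": 0, "hand": 85}, {"dx": -1.4, "dy": -7, "dz": 1, "wx": 0, "wy": 0, "wz": 0, "hand": 85}, {"dx": -1.4, "dy": -7, "dz": 1, "wx": 0, "wy": 0, "wz": 0, "hand": 85}, {"dx": -1.4, "dy": -7, "dz": 1, "wx": 0, "wy": 0, "wz": 0, "hand": 85}, {"dx": -1.4, "dy": -7, "dz": 1, "wx": 0, "wy": 0, "wz": 0, "hand": 85}, {"dx": -1.4, "dy": -7, "dz": 1, "wx": 0, "wy": 0, "wz": 0, "hand": 85}, {"dx": -1.4, "dy": -7, "dz": 1, "wx": 0, "wy": 0, "wz": 0, "hand": 85}, {"dx": -1.4, "dy": -7, "dz": 1, "wx": 0, "wy": 0, "wz": 0, "hand": 85}, {"dx": -1.4, "dy": -7, "dz": 1, "wx": 0, "wy": 0, "wz": 0, "hand": 85}]'

```text
clock: 3.6
eef_pos: [0.4293, -0.2472, 0.2519]
tool_rot: [0.185, 0.983, 0.0, -0.0]
ft_force: [-0.1, 0.7, -0.6]
grip_width: 0.085
grasp_force: 0.0
```

```bash
python3 look.py w3 cellar:.074 tab:.022
```

```text
[ 0.42974065 -0.24609692  0.25224137] [ 1.838e-01  9.830e-01  5.000e-04 -2.000e-04] 3.65
cellar 0.92 [268. 197.  45.  96.]
[(array([244., 243.], dtype=float32), [0.4942, -0.2887, 0.074]), (array([247., 151.], dtype=float32), [0.4034, -0.2491, 0.074]), (array([290., 152.], dtype=float32), [0.4196, -0.2107, 0.074]), (array([287., 245.], dtype=float32), [0.5123, -0.2465, 0.074])]
tab 0.54 [472. 164.  80. 145.]
[(array([430., 100.], dtype=float32), [0.4304, -0.0439, 0.022]), (array([511.,  92.], dtype=float32), [0.4543, 0.0527, 0.022]), (array([524., 231.], dtype=float32), [0.6386, 0.048, 0.022]), (array([443., 238.], dtype=float32), [0.6047, -0.0629, 0.022])]
```

View pics/w3b.png

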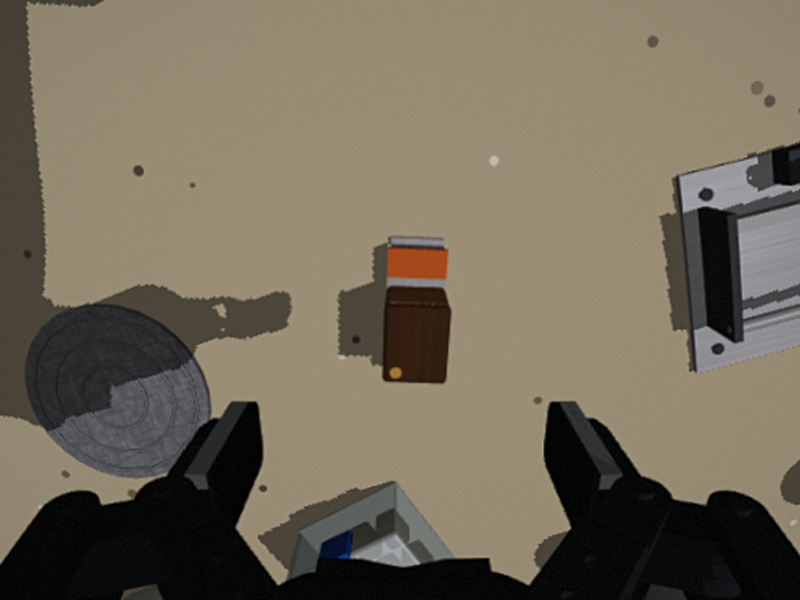

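The cellar shows with its lid-top corners at about (386,303), (450,306), (446,383) and (383,380). The orange pad runs from (388,248) to (447,279). The gripper is already nearly aligned with it.

Run:
```python
from h import *
C=cam('wrist'); s=.64
def rect(k,z):
    P=np.array([onz(C,np.array(p)*s,z) for p in k]); print(P.round(4).tolist(),[np.linalg.norm(P[i]-P[(i+1)%4]).round(4) for i in range(4)])
    ex=(P[0]+P[1]-P[2]-P[3])[:2]; print('c',P.mean(0).round(4),'yaw',np.degrees(np.arctan2(ex[1],ex[0])))
    return P.mean(0)
a=rect([(386,303),(450,306),(446,383),(383,380)],.074)
b=rect([(388,248),(447,248),(447,279),(386,279)],.022)
d=(b-a)[:2]; print('pad-body',np.linalg.norm(d),np.degrees(np.arctan2(d[1],d[0])))
t=R.from_quat(bot.get_obs()['tool_rot']).as_matrix(); print(t.round(4).tolist())
```

```text
[[0.4457, -0.263, 0.074], [0.4624, -0.2252, 0.074], [0.5137, -0.246, 0.074], [0.4962, -0.2852, 0.074]] [np.float64(0.0413), np.float64(0.0553), np.float64(0.043), np.float64(0.0551)]
c [ 0.4795 -0.2549  0.074 ] yaw 157.0982384335239
[[0.4223, -0.254, 0.022], [0.4377, -0.2139, 0.022], [0.4597, -0.2217, 0.022], [0.4435, -0.2639, 0.022]] [np.float64(0.0429), np.float64(0.0234), np.float64(0.0452), np.float64(0.0234)]
c [ 0.4408 -0.2384  0.022 ] yaw 157.6871751046812
pad-body 0.042068734499342196 156.9270096930913
[[-0.9334, 0.359, 0.0004], [0.359, 0.9334, 0.0005], [-0.0002, 0.0006, -1.0]]
```

Call:
drive_tool --rows '[{"dx": -1.0, "dy": 0.2, "dz": 1, "wx": 0, "wy": 0, "wz": 0.36, "hand": 85}, {"dx": -1.0, "dy": 0.2, "dz": 2, "wx": 0, "wy": 0, "wz": 0.36, "hand": 85}, {"dx": -1.0, "dy": 0.2, "dz": 2.6, "wx": 0, "wy": 0, "wz": 0.36, "hand": 85}, {"dx": -1.0, "dy": 0.2, "dz": 3.2, "wx": 0, "wy": 0, "wz": 0.36, "hand": 85}, {"dx": -1.0, "dy": 0.2, "dz": 3.8, "wx": 0, "wy": 0, "wz": 0.36, "hand": 85}, {"dx": -1.0, "dy": 0.2, "dz": 4.3, "wx": 0, "wy": 0, "wz": 0.36, "hand": 85}, {"dx": -1.0, "dy": 0.2, "dz": 4.3, "wx": 0, "wy": 0, "wz": 0.36, "hand": 85}, {"dx": -1.0, "dy": 0.2, "dz": 4.3, "wx": 0, "wy": 0, "wz": 0.36, "hand": 60}, {"dx": -1.0, "dy": 0.2, "dz": 4.3, "wx": 0, "wy": 0, "wz": 0.36, "hand": 45}, {"dx": -1.0, "dy": 0.2, "dz": 4.3, "wx": 0, "wy": 0, "wz": 0.36, "hand": 30}, {"dx": -1.0, "dy": 0.2, "dz": 4.3, "wx": 0, "wy": 0, "wz": 0.36, "hand": 30}, {"dx": -1.0, "dy": 0.2, "dz": 4.3, "wx": 0, "wy": 0, "wz": 0.36, "hand": 30}, {"dx": -1.0, "dy": 0.2, "dz": 4.3, "wx": 0, "wy": 0, "wz": 0.36, "hand": 30}]'

```text
clock: 5.05
eef_pos: [0.4817, -0.2566, 0.0396]
tool_rot: [0.199, 0.98, -0.0, 0.002]
ft_force: [-0.5, -1.1, 6.4]
grip_width: 0.0433
grasp_force: 61.9
```

```bash
python3 look.py w4 tab:.022; python3 -c "
from h import *
o=bot.get_obs();print(o['grip_width'],o['grasp_force'],o['ft_force'],o['eef_pos'])"
```

```text
[ 0.48165325 -0.25658008  0.03955488] [ 1.992e-01  9.799e-01 -4.000e-04  2.300e-03] 5.1
tab 0.75 [258. 245. 128. 240.]
[(array([194., 127.], dtype=float32), [0.4119, -0.2588, 0.022]), (array([318., 125.], dtype=float32), [0.433, -0.2068, 0.022]), (array([322., 360.], dtype=float32), [0.5644, -0.25, 0.022]), (array([198., 362.], dtype=float32), [0.5368, -0.3196, 0.022])]
0.043711451752149404 61.93220257759094 [-0.1584178   1.26739391  6.70892589] [ 0.48166953 -0.2565862   0.03957183]
```

View pics/w4b.png

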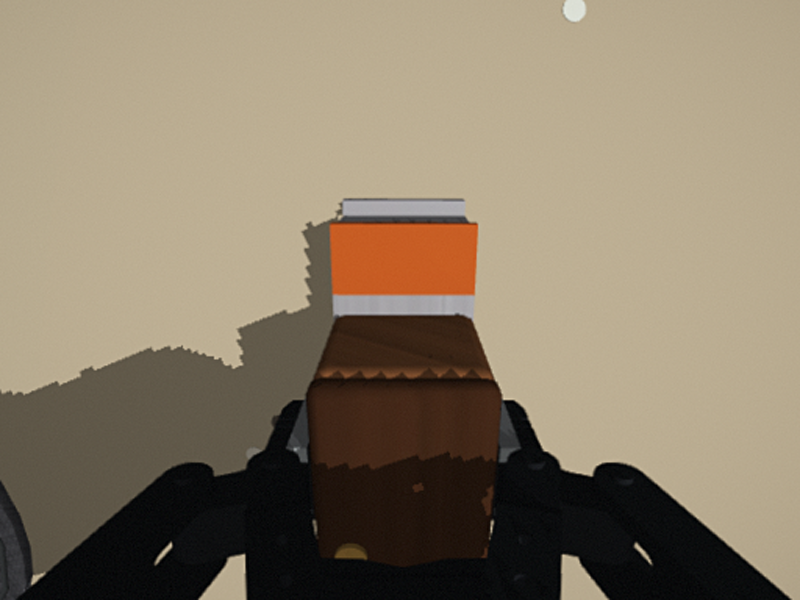

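Gripped, and square in the fingers. The pad spans rows 224–294, centred on column 403. I now work out the cellar's origin in the tool frame and plan the hooking poses.

```bash
cat > plan.py <<'E'
from h import *
rc=np.array([.5465,.0836,0]); Rr=R.from_euler('z',np.radians(173.9)).as_matrix()
def tool_for(TC,x,z,th,y=0):
    """tool pose so the cellar's HOOK point is at rail (x,y,z) with foot-up tilt th; TC: cellar origin in tool (Rc = diag(1,-1,-1))"""
    Rc=Rr@R.from_euler('y',-th).as_matrix(); o=rc+Rr@np.array([x,y,z])-Rc@np.array([-.04,0,.013])
    Rt=Rc@np.diag([1,-1,-1.]); return o-Rt@TC, Rt
def delta(p,Rt,p0,q0):
    R0=R.from_quat(q0).as_matrix(); return (R0.T@(p-p0)/.05).round(3),(np.degrees(R.from_matrix(R0.T@Rt).as_rotvec())/5).round(3)
def hookpose(TC):
    o=bot.get_obs(); Rt=R.from_quat(o['tool_rot']).as_matrix(); Rc=Rt@np.diag([1,-1,-1.])
    h=o['eef_pos']+Rt@TC+Rc@np.array([-.04,0,.013]); L=Rr.T@(h-rc); Q=Rr.T@Rc
    return L.round(4), R.from_matrix(Q).as_euler('zyx').round(4)
E
python3 - <<'E'
from plan import *
C=cam('wrist'); s=.64; o=bot.get_obs(); Rt=R.from_quat(o['tool_rot']).as_matrix(); p=o['eef_pos']
for uv,x in [((403,224),51),((403,294),29),((403,317),24)]:
    q=Rt.T@(onz(C,np.array(uv)*s,.022)-p); print(x,(q*1000).round(1),'origin x',q[0]*1000-x)
print(Rt.round(4).tolist())
E
```

```text
51 [56.1 -0.3 17.3] origin x 5.103082209008676
29 [34.6 -0.2 17.4] origin x 5.6445551189665295
24 [27.2 -0.2 17.4] origin x 3.1711957569104285
[[-0.9206, 0.3905, 0.0043], [0.3905, 0.9206, -0.0017], [-0.0046, 0.0001, -1.0]]
```

```bash
cat >> plan.py <<'E'
TC0=np.array([.0053,0,.0396])
def hook_at(xr,zr,th,rod=(-.033,.040)):
    """hook point in rail when the rod axis is at cellar (xr,zr)"""
    a,b=-.04-xr,.013-zr; c,s=np.cos(th),np.sin(th); return rod[0]+a*c-b*s, rod[1]+a*s+b*c
E
python3 - <<'E'
from plan import *
o=bot.get_obs()
for xr,zr in [(-.022,-.03),(-.022,.013)]:
    x,z=hook_at(xr,zr,.4); p,Rt=tool_for(TC0,x,z,.4); print((x,z),p.round(4),delta(p,Rt,o['eef_pos'],o['tool_rot']))
E
```

```text
(np.float64(-0.06632408661132391), np.float64(0.07259609258056834)) [0.591  0.0788 0.1106] (array([ 0.601,  7.03 , -1.423]), array([ 0.669,  4.603, -3.333]))
(np.float64(-0.049579097892051935), np.float64(0.03299046983844429)) [0.5743 0.0806 0.071 ] (array([ 0.925,  6.932, -0.632]), array([ 0.669,  4.603, -3.333]))
```

Call:
drive_tool --rows '[{"dx": 0, "dy": 0, "dz": -1, "wx": 0, "wy": 0, "wz": 0, "hand": 30}, {"dx": 0, "dy": 0, "dz": -2, "wx": 0, "wy": 0, "wz": 0, "hand": 30}, {"dx": 0, "dy": 0.7, "dz": -2.5, "wx": 0, "wy": 0, "wz": 0, "hand": 30}, {"dx": 0, "dy": 1.5, "dz": -2.5, "wx": 0, "wy": 0, "wz": 0, "hand": 30}, {"dx": 0.1, "dy": 2.3, "dz": -2.5, "wx": 0.1, "wy": 0.7, "wz": -0.5, "hand": 30}, {"dx": 0.2, "dy": 3.1, "dz": -2.5, "wx": 0.2, "wy": 1.4, "wz": -1.0, "hand": 30}, {"dx": 0.3, "dy": 3.9, "dz": -2.5, "wx": 0.3, "wy": 2.1, "wz": -1.5, "hand": 30}, {"dx": 0.4, "dy": 4.7, "dz": -2.5, "wx": 0.4, "wy": 2.8, "wz": -2.0, "hand": 30}, {"dx": 0.5, "dy": 5.5, "dz": -2.5, "wx": 0.5, "wy": 3.5, "wz": -2.5, "hand": 30}, {"dx": 0.6, "dy": 6.3, "dz": -2.3, "wx": 0.6, "wy": 4.2, "wz": -3.0, "hand": 30}, {"dx": 0.6, "dy": 7.0, "dz": -2.0, "wx": 0.67, "wy": 4.6, "wz": -3.33, "hand": 30}, {"dx": 0.6, "dy": 7.03, "dz": -1.6, "wx": 0.67, "wy": 4.6, "wz": -3.33, "hand": 30}, {"dx": 0.6, "dy": 7.03, "dz": -1.42, "wx": 0.67, "wy": 4.6, "wz": -3.33, "hand": 30}, {"dx": 0.6, "dy": 7.03, "dz": -1.42, "wx": 0.67, "wy": 4.6, "wz": -3.33, "hand": 30}, {"dx": 0.6, "dy": 7.03, "dz": -1.42, "wx": 0.67, "wy": 4.6, "wz": -3.33, "hand": 30}]'

```text
clock: 6.65
eef_pos: [0.5896, 0.0785, 0.1093]
tool_rot: [0.053, 0.978, 0.011, -0.2]
ft_force: [-0.1, -0.4, -3.0]
grip_width: 0.0437
grasp_force: 63.1
```

```bash
cat > st.py <<'E'
from plan import *
o=bot.get_obs(); print(o['clock'],o['eef_pos'].round(4),'F',o['ft_force'].round(2),'rail F',(Rr.T@o['ft_force']).round(2),'T',o['ft_torque'].round(2),'grip',o['grip_width'].round(4))
L,e=hookpose(TC0); print('hook',L,'zyx',e)
E
python3 st.py
python3 - <<'E'
from plan import *
C,im=shot('top','t1'); C2,i2=shot('scene','s1')
c=proj(C,[.57,.08,.08]).astype(int); c2=proj(C2,[.57,.08,.08]).astype(int); print(c,c2)
a=cv2.resize(im[c[1]-50:c[1]+50,c[0]-65:c[0]+65,::-1],None,fx=4,fy=4,interpolation=2)[:, :400]
w=bot.camera('wrist')[:,:,::-1]
b=cv2.resize(w,(400,300)); d=cv2.resize(i2[c2[1]-40:c2[1]+40,c2[0]-53:c2[0]+53,::-1],(400,300),interpolation=2)
cv2.imwrite('pics/m1.png',np.hstack([b,d]))
E
```

```text
[221 207] [271 170]Traceback (most recent call last):
  File "st.py", line 2, in <module>
    o=bot.get_obs(); print(o['clock'],o['eef_pos'].round(4),'F',o['ft_force'].round(2),'rail F',(Rr.T@o['ft_force']).round(2),'T',o['ft_torque'].round(2),'grip',o['grip_width'].round(4))
                                                                                                                                                                 ^^^^^^^^^^^^^^^^^^^^^
AttributeError: 'float' object has no attribute 'round'
```

View pics/m1.png

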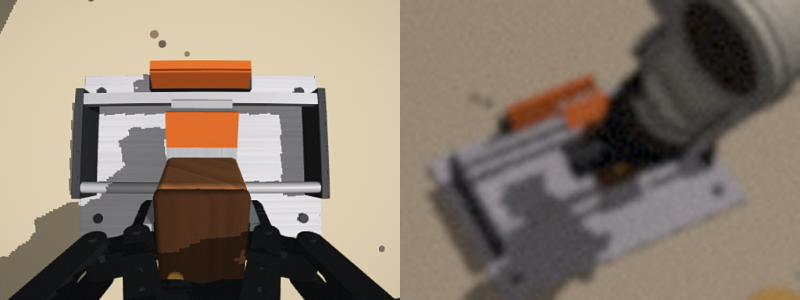

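The wrist view shows the cellar square and centred over the rail. At half scale the rod is at row 187 and the bar's bright strip at row ~99. I measure the frame from here.

```bash
sed -i "s/o\['grip_width'\].round(4)/round(o['grip_width'],4)/" st.py; python3 st.py
python3 - <<'E'
from plan import *
C=cam('wrist'); k=1.28
for n,uv,z in [('rodL',(100,187),.042),('rodR',(285,187),.042),('barL',(120,99),.045),('barR',(285,99),.045),('plateTL',(87,78),.006),('plateTR',(314,77),.006),('endL',(73,93),.046),('endR',(327,92),.046)]:
    print(n,(Rr.T@(onz(C,np.array(uv)*k,z)-rc)*1000).round(1))
w=bot.camera('wrist').astype(int).sum(2)
for c in (130,365): print(c,w[100:145,c].tolist(),w[225:252,c].tolist())
E
```

```text
6.8 [0.5903 0.0786 0.1103] F [ 0.09  0.18 -3.58] rail F [-0.07 -0.18 -3.58] T [-0.06 -0.64  0.05] grip 0.044
hook [-0.0656  0.0003  0.0723] zyx [-0.0021 -0.4011 -0.0025]
rodL [-34.2  90.   42. ]
rodR [-34.3 -72.2  42. ]
barL [43.7 73.2 45. ]
barR [ 43.6 -73.6  45. ]
plateTL [ 79.4 123.4   6. ]
plateTR [  80.3 -120.2    6. ]
endL [ 49.8 116.7  46. ]
endR [  50.5 -112.6   46. ]
130 [643, 644, 640, 634, 635, 641, 643, 633, 639, 661, 666, 458, 221, 191, 201, 211, 203, 188, 320, 616, 614, 600, 600, 597, 598, 598, 601, 601, 600, 598, 604, 618, 515, 183, 141, 168, 288, 376, 365, 357, 354, 365, 358, 363, 364] [663, 660, 654, 642, 648, 662, 635, 350, 315, 404, 477, 521, 553, 575, 598, 608, 597, 583, 554, 529, 460, 400, 351, 358, 353, 350, 346]
365 [650, 666, 680, 681, 674, 669, 665, 667, 671, 677, 671, 673, 684, 688, 693, 689, 682, 675, 664, 652, 655, 658, 659, 655, 657, 662, 660, 662, 663, 663, 678, 621, 367, 171, 160, 212, 338, 367, 366, 349, 353, 350, 355, 362, 362] [366, 357, 363, 360, 357, 364, 364, 301, 329, 413, 481, 520, 556, 612, 672, 699, 642, 585, 558, 532, 471, 377, 316, 350, 492, 692, 682]
```

Hook pose is as planned and the rod is at about -34.5 mm. I lower along the tool axis towards the rod.

Call:
drive_tool --rows '[{"dx": 0, "dy": 0, "dz": 0.25, "wx": 0, "wy": 0, "wz": 0, "hand": 30}, {"dx": 0, "dy": 0, "dz": 0.5, "wx": 0, "wy": 0, "wz": 0, "hand": 30}, {"dx": 0, "dy": 0, "dz": 0.65, "wx": 0, "wy": 0, "wz": 0, "hand": 30}, {"dx": 0, "dy": 0, "dz": 0.72, "wx": 0, "wy": 0, "wz": 0, "hand": 30}, {"dx": 0, "dy": 0, "dz": 0.76, "wx": 0, "wy": 0, "wz": 0, "hand": 30}, {"dx": 0, "dy": 0, "dz": 0.78, "wx": 0, "wy": 0, "wz": 0, "hand": 30}, {"dx": 0, "dy": 0, "dz": 0.78, "wx": 0, "wy": 0, "wz": 0, "hand": 30}, {"dx": 0, "dy": 0, "dz": 0.78, "wx": 0, "wy": 0, "wz": 0, "hand": 30}]'

```text
clock: 7.65
eef_pos: [0.5748, 0.0812, 0.0728]
tool_rot: [0.052, 0.978, 0.011, -0.2]
ft_force: [-0.8, -0.1, -3.4]
grip_width: 0.0436
grasp_force: 63.1
```

```bash
python3 st.py
```

```text
7.65 [0.5748 0.0812 0.0728] F [-0.79 -0.09 -3.41] rail F [ 0.77  0.18 -3.41] T [-0.04 -0.62  0.04] grip 0.0436
hook [-0.0498 -0.0007  0.0347] zyx [-3.000e-04 -4.034e-01 -1.400e-03]
```

Call:
drive_tool --rows '[{"dx": 0, "dy": 0, "dz": 0.02, "wx": 0, "wy": 0, "wz": 0, "hand": 30}, {"dx": 0, "dy": 0, "dz": 0.04, "wx": 0, "wy": 0, "wz": 0, "hand": 30}, {"dx": 0, "dy": 0, "dz": 0.04, "wx": 0, "wy": 0, "wz": 0, "hand": 30}]'

```text
clock: 7.95
eef_pos: [0.5741, 0.0813, 0.0713]
tool_rot: [0.052, 0.978, 0.011, -0.2]
ft_force: [0.3, -0.4, 1.0]
grip_width: 0.0435
grasp_force: 63.6
```

Call:
drive_tool --rows '[{"dx": 0, "dy": 0, "dz": 0.02, "wx": 0, "wy": 0, "wz": 0, "hand": 30}, {"dx": 0, "dy": 0, "dz": 0.03, "wx": 0, "wy": 0, "wz": 0, "hand": 30}, {"dx": 0, "dy": 0, "dz": 0.03, "wx": 0, "wy": 0, "wz": 0, "hand": 30}]'

```text
clock: 8.25
eef_pos: [0.5741, 0.0813, 0.0712]
tool_rot: [0.052, 0.979, 0.011, -0.199]
ft_force: [1.5, -1.1, 7.6]
grip_width: 0.0435
grasp_force: 64.0
```

```bash
python3 st.py
```

```text
8.25 [0.5741 0.0813 0.0712] F [ 1.47 -1.13  7.64] rail F [-1.58  0.97  7.64] T [-0.22 -0.2   0.01] grip 0.0435
hook [-0.0492 -0.0007  0.0332] zyx [-0.0005 -0.401  -0.0018]
```

Contact is made with the plate on the rod, at the predicted height. I back off slightly and slide along the cellar's +x.

Call:
drive_tool --rows '[{"dx": 0, "dy": 0, "dz": -0.06, "wx": 0, "wy": 0, "wz": 0, "hand": 30}, {"dx": 0.06, "dy": 0, "dz": -0.06, "wx": 0, "wy": 0, "wz": 0, "hand": 30}, {"dx": 0.12, "dy": 0, "dz": -0.06, "wx": 0, "wy": 0, "wz": 0, "hand": 30}, {"dx": 0.18, "dy": 0, "dz": -0.06, "wx": 0, "wy": 0, "wz": 0, "hand": 30}, {"dx": 0.24, "dy": 0, "dz": -0.06, "wx": 0, "wy": 0, "wz": 0, "hand": 30}, {"dx": 0.24, "dy": 0, "dz": -0.06, "wx": 0, "wy": 0, "wz": 0, "hand": 30}]'

```text
clock: 8.85
eef_pos: [0.5625, 0.0825, 0.0767]
tool_rot: [0.052, 0.978, 0.011, -0.201]
ft_force: [-0.3, 0.3, -2.6]
grip_width: 0.0437
grasp_force: 63.3
```

Call:
drive_tool --rows '[{"dx": 0.03, "dy": 0, "dz": 0, "wx": 0, "wy": 0, "wz": 0, "hand": 30}, {"dx": 0.06, "dy": 0, "dz": 0, "wx": 0, "wy": 0, "wz": 0, "hand": 30}, {"dx": 0.06, "dy": 0, "dz": 0, "wx": 0, "wy": 0, "wz": 0, "hand": 30}]'

```text
clock: 9.15
eef_pos: [0.5603, 0.0827, 0.078]
tool_rot: [0.052, 0.978, 0.011, -0.201]
ft_force: [-0.1, -0.2, -3.8]
grip_width: 0.0435
grasp_force: 63.3
```

```bash
python3 st.py
```

```text
9.15 [0.5603 0.0827 0.078 ] F [-0.06 -0.21 -3.84] rail F [ 0.04  0.22 -3.84] T [-0.05 -0.64  0.01] grip 0.0435
hook [-0.0352 -0.0006  0.0398] zyx [-4.000e-04 -4.045e-01 -1.200e-03]
```

Call:
drive_tool --rows '[{"dx": 0.03, "dy": 0, "dz": 0, "wx": 0, "wy": 0, "wz": 0, "hand": 30}, {"dx": 0.04, "dy": 0, "dz": 0, "wx": 0, "wy": 0, "wz": 0, "hand": 30}, {"dx": 0.04, "dy": 0, "dz": 0, "wx": 0, "wy": 0, "wz": 0, "hand": 30}]'

```text
clock: 9.45
eef_pos: [0.5594, 0.0828, 0.0784]
tool_rot: [0.052, 0.978, 0.011, -0.2]
ft_force: [3.3, -0.2, -6.6]
grip_width: 0.0435
grasp_force: 63.0
```

Call:
drive_tool --rows '[{"dx": 0.02, "dy": 0, "dz": 0, "wx": 0, "wy": 0, "wz": 0, "hand": 30}, {"dx": 0.03, "dy": 0, "dz": 0, "wx": 0, "wy": 0, "wz": 0, "hand": 30}, {"dx": 0.03, "dy": 0, "dz": 0, "wx": 0, "wy": 0, "wz": 0, "hand": 30}]'

```text
clock: 9.75
eef_pos: [0.5592, 0.0828, 0.0784]
tool_rot: [0.052, 0.979, 0.011, -0.198]
ft_force: [5.8, -0.1, -9.7]
grip_width: 0.0433
grasp_force: 62.8
```

```bash
python3 st.py
```

```text
9.75 [0.5592 0.0828 0.0784] F [ 5.76 -0.07 -9.72] rail F [-5.73 -0.54 -9.72] T [-0.27 -2.49  0.  ] grip 0.0433
hook [-0.0343 -0.0006  0.0403] zyx [-3.000e-04 -3.999e-01 -1.300e-03]
```

Run:
```python
from plan import *
h=TC0+np.array([-.04,0,-.013])
for a in (-.05,-.1,-.15,-.2,-.21,-.24,-.3,-.4): print(a,((h-R.from_euler('y',a).apply(h))/.05).round(4),round(np.degrees(a)/5,3))
```

```text
-0.05 [0.0257 0.     0.0354] -0.573
-0.1 [0.0496 0.     0.0719] -1.146
-0.15 [0.0717 0.     0.1097] -1.719
-0.2 [0.0919 0.     0.1485] -2.292
-0.21 [0.0957 0.     0.1564] -2.406
-0.24 [0.1066 0.     0.1802] -2.75
-0.3 [0.1262 0.     0.2289] -3.438
-0.4 [0.1524 0.     0.3123] -4.584
```

The force rose at the position the camera predicted, so the lip is home. I tilt the foot down about the rod while keeping a light +x push.

Call:
drive_tool --rows '[{"dx": 0.026, "dy": 0, "dz": 0.042, "wx": 0, "wy": -0.573, "wz": 0, "hand": 30}, {"dx": 0.05, "dy": 0, "dz": 0.082, "wx": 0, "wy": -1.146, "wz": 0, "hand": 30}, {"dx": 0.072, "dy": 0, "dz": 0.125, "wx": 0, "wy": -1.719, "wz": 0, "hand": 30}, {"dx": 0.072, "dy": 0, "dz": 0.125, "wx": 0, "wy": -1.719, "wz": 0, "hand": 30}]'

```text
clock: 10.15
eef_pos: [0.5533, 0.0834, 0.0752]
tool_rot: [0.053, 0.991, 0.007, -0.123]
ft_force: [7.2, -1.5, -10.0]
grip_width: 0.0434
grasp_force: 64.1
```

```bash
python3 st.py
```

```text
10.15 [0.5533 0.0834 0.0752] F [ 7.25 -1.5  -9.95] rail F [-7.36  0.72 -9.95] T [-0.29 -2.33  0.01] grip 0.0434
hook [-0.034  -0.0006  0.0409] zyx [-1.000e-04 -2.471e-01 -1.100e-03]
```

Call:
drive_tool --rows '[{"dx": 0.0, "dy": 0, "dz": 0.03, "wx": 0, "wy": 0, "wz": 0, "hand": 30}, {"dx": 0.026, "dy": 0, "dz": 0.065, "wx": 0, "wy": -0.573, "wz": 0, "hand": 30}, {"dx": 0.026, "dy": 0, "dz": 0.065, "wx": 0, "wy": -0.573, "wz": 0, "hand": 30}]'

```text
clock: 10.45
eef_pos: [0.5512, 0.0838, 0.0729]
tool_rot: [0.053, 0.994, 0.006, -0.099]
ft_force: [7.4, -0.8, -7.6]
grip_width: 0.0433
grasp_force: 64.6
```

```bash
python3 st.py
```

```text
10.45 [0.5512 0.0838 0.0729] F [ 7.41 -0.81 -7.61] rail F [-7.46  0.02 -7.61] T [-0.19 -2.07  0.  ] grip 0.0433
hook [-0.0335 -0.0007  0.04  ] zyx [-0.0003 -0.198  -0.0014]
```

Call:
drive_tool --rows '[{"dx": 0.02, "dy": 0, "dz": 0.05, "wx": 0, "wy": -0.46, "wz": 0, "hand": 30}, {"dx": 0.035, "dy": 0, "dz": 0.08, "wx": 0, "wy": -0.9, "wz": 0, "hand": 30}, {"dx": 0.035, "dy": 0, "dz": 0.08, "wx": 0, "wy": -0.9, "wz": 0, "hand": 30}]'

```text
clock: 10.75
eef_pos: [0.5488, 0.0842, 0.0705]
tool_rot: [0.053, 0.997, 0.004, -0.059]
ft_force: [5.0, -0.7, -2.8]
grip_width: 0.0429
grasp_force: 65.2
```

```bash
python3 st.py
```

```text
10.75 [0.5488 0.0842 0.0705] F [ 5.04 -0.66 -2.82] rail F [-5.08  0.12 -2.82] T [-0.2  -1.5  -0.04] grip 0.0429
hook [-0.0335 -0.0009  0.0399] zyx [-0.0003 -0.1193 -0.0019]
```

Call:
drive_tool --rows '[{"dx": 0.01, "dy": 0, "dz": 0.025, "wx": 0, "wy": -0.35, "wz": 0, "hand": 30}, {"dx": 0.02, "dy": 0, "dz": 0.05, "wx": 0, "wy": -0.7, "wz": 0, "hand": 30}, {"dx": 0.02, "dy": 0, "dz": 0.05, "wx": 0, "wy": -0.7, "wz": 0, "hand": 30}]'

```text
clock: 11.05
eef_pos: [0.5472, 0.0845, 0.0682]
tool_rot: [0.053, 0.998, 0.003, -0.03]
ft_force: [4.7, -0.5, 2.4]
grip_width: 0.043
grasp_force: 65.7
```

```bash
python3 st.py
python3 - <<'E'
from h import *
cv2.imwrite('pics/w5.png',cv2.resize(bot.camera('wrist')[:,:,::-1][60:330,60:450],(780,540),interpolation=2))
E
```

```text
11.05 [0.5472 0.0845 0.0682] F [ 4.68 -0.55  2.39] rail F [-4.71  0.05  2.39] T [-0.1  -1.32 -0.06] grip 0.043
hook [-0.0336 -0.001   0.0396] zyx [-0.0002 -0.0598 -0.002 ]
```

View pics/w5.png

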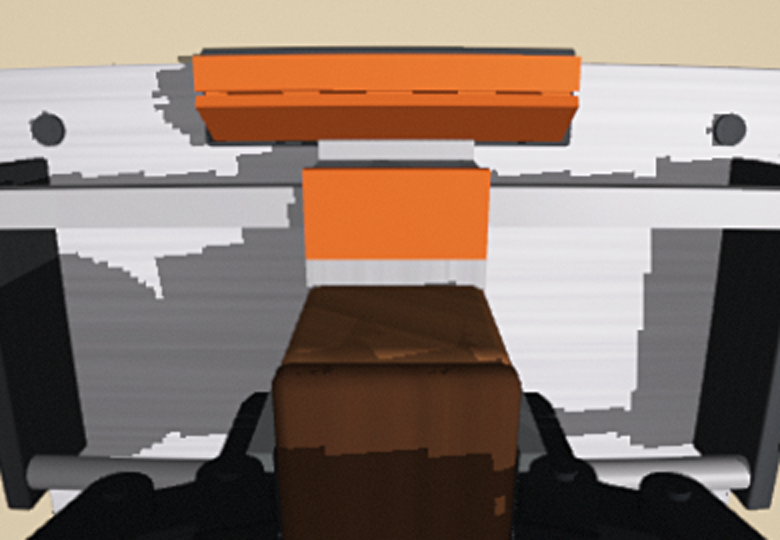

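The barb (row 150) sits against the catch's ramp and everything is square. I let go, rise, and press the pad with closed fingertips.

Call:
drive_tool --rows '[{"dx": 0, "dy": 0, "dz": 0, "wx": 0, "wy": 0, "wz": 0, "hand": 50}, {"dx": 0, "dy": 0, "dz": 0, "wx": 0, "wy": 0, "wz": 0, "hand": 65}, {"dx": 0, "dy": 0, "dz": 0, "wx": 0, "wy": 0, "wz": 0, "hand": 70}, {"dx": 0, "dy": 0, "dz": 0, "wx": 0, "wy": 0, "wz": 0, "hand": 70}, {"dx": 0, "dy": 0, "dz": -0.4, "wx": 0, "wy": 0, "wz": 0, "hand": 70}, {"dx": 0, "dy": 0, "dz": -1, "wx": 0, "wy": 0, "wz": 0, "hand": 70}, {"dx": 0, "dy": 0, "dz": -1.8, "wx": 0, "wy": 0, "wz": 0, "hand": 70}, {"dx": 0, "dy": 0, "dz": -1.8, "wx": 0, "wy": 0, "wz": 0, "hand": 0}, {"dx": 0, "dy": 0, "dz": -1.8, "wx": 0, "wy": 0, "wz": 0, "hand": 0}, {"dx": 0, "dy": 0, "dz": -1.8, "wx": 0, "wy": 0, "wz": 0, "hand": 0}]'

```text
clock: 12.1
eef_pos: [0.5504, 0.0834, 0.1548]
tool_rot: [0.053, 0.998, 0.002, -0.034]
ft_force: [-0.5, -0.4, 0.3]
grip_width: 0.0268
grasp_force: 0.0
```

```bash
python3 st.py
python3 - <<'E'
from plan import *
C,im=shot('wrist','w6')
for t in ['tab','cellar']:
  for d in bot.outline_of('wrist',t)[:1]: print(t,d['score'],np.round(d['extent']))
hsv=cv2.cvtColor(im,cv2.COLOR_RGB2HSV); m=cv2.inRange(hsv,(5,170,120),(18,255,255))
n,l,s,c=cv2.connectedComponentsWithStats(m)
for i in range(1,n):
    if s[i,4]>100: print(s[i],c[i], [(Rr.T@(onz(C,c[i],z)-rc)*1000).round(1).tolist() for z in (.055,.06)])
cv2.imwrite('pics/w6b.png',cv2.resize(im[:,:,::-1],(800,600),interpolation=2))
E
```

```text
12.1 [0.5504 0.0834 0.1548] F [-0.5  -0.37  0.27] rail F [0.46 0.42 0.27] T [ 0.01 -0.09 -0.01] grip 0.0268
hook [-0.0368 -0.0003  0.1259] zyx [-0.0004 -0.0672 -0.0005]
tab 0.64 [259. 193.  72. 142.]
cellar 0.92 [261. 194.  72. 144.]
[ 194   94  124   18 2030] [255.56206897 102.74581281] [[73.8, 2.0, 55.0], [73.7, 2.0, 60.0]]
[ 229  131   60   29 1699] [258.55208946 144.89876398] [[44.2, -0.1, 55.0], [44.7, -0.1, 60.0]]
```

View pics/w6b.png

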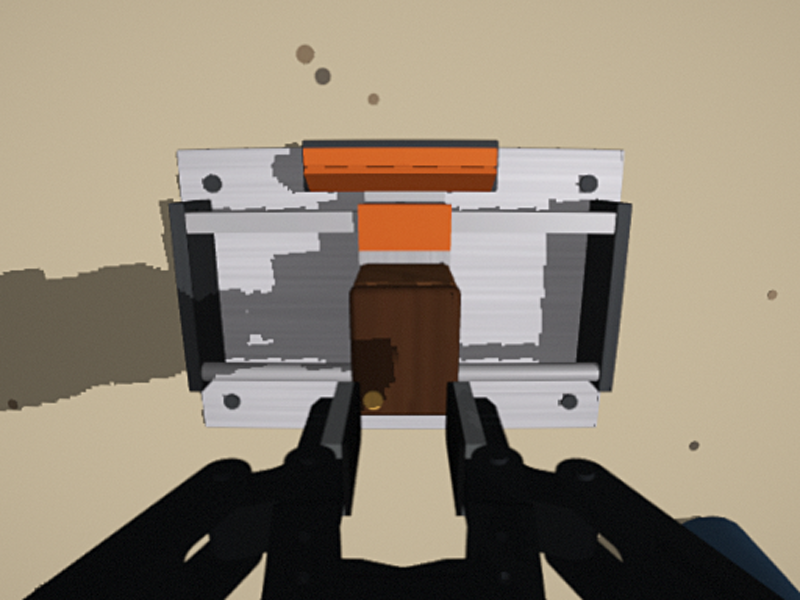

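The cellar stays hooked with the barb on the catch, and the pad centre is at rail (44.5, 0). I plan the press.

Run:
```python
from plan import *
o=bot.get_obs(); Rt=Rr@np.diag([1,-1,-1.])
for z in (.155,.078,.070): p=rc+Rr@np.array([.0435,0,z]); print(p.round(4),delta(p,Rt,o['eef_pos'],o['tool_rot']))
print(bot.tip_extent)
```

```text
[0.5032 0.0882 0.155 ] (array([ 0.946, -0.005,  0.054]), array([ 0.003, -0.777, -0.004]))
[0.5032 0.0882 0.078 ] (array([ 0.842, -0.006,  1.59 ]), array([ 0.003, -0.777, -0.004]))
[0.5032 0.0882 0.07  ] (array([ 0.831, -0.006,  1.75 ]), array([ 0.003, -0.777, -0.004]))
0.011
```

Call:
drive_tool --rows '[{"dx": 0.5, "dy": 0, "dz": 0, "wx": 0, "wy": -0.4, "wz": 0, "hand": 0}, {"dx": 0.94, "dy": 0, "dz": 0.05, "wx": 0, "wy": -0.77, "wz": 0, "hand": 0}, {"dx": 0.94, "dy": 0, "dz": 0.05, "wx": 0, "wy": -0.77, "wz": 0, "hand": 0}, {"dx": 0.9, "dy": 0, "dz": 0.6, "wx": 0, "wy": -0.77, "wz": 0, "hand": 0}, {"dx": 0.86, "dy": 0, "dz": 1.2, "wx": 0, "wy": -0.77, "wz": 0, "hand": 0}, {"dx": 0.84, "dy": 0, "dz": 1.5, "wx": 0, "wy": -0.77, "wz": 0, "hand": 0}, {"dx": 0.84, "dy": 0, "dz": 1.55, "wx": 0, "wy": -0.77, "wz": 0, "hand": 0}, {"dx": 0.84, "dy": 0, "dz": 1.55, "wx": 0, "wy": -0.77, "wz": 0, "hand": 0}]'

```text
clock: 13.05
eef_pos: [0.5047, 0.0886, 0.0808]
tool_rot: [0.053, 0.999, 0.0, 0.001]
ft_force: [-0.6, 0.1, 0.2]
grip_width: -0.0
grasp_force: 0.0
```

Call:
drive_tool --rows '[{"dx": 0, "dy": 0, "dz": 0.04, "wx": 0, "wy": 0, "wz": 0, "hand": 0}, {"dx": 0, "dy": 0, "dz": 0.08, "wx": 0, "wy": 0, "wz": 0, "hand": 0}, {"dx": 0, "dy": 0, "dz": 0.12, "wx": 0, "wy": 0, "wz": 0, "hand": 0}, {"dx": 0, "dy": 0, "dz": 0.16, "wx": 0, "wy": 0, "wz": 0, "hand": 0}, {"dx": 0, "dy": 0, "dz": 0.16, "wx": 0, "wy": 0, "wz": 0, "hand": 0}]'

```text
clock: 13.55
eef_pos: [0.5047, 0.0886, 0.0733]
tool_rot: [0.053, 0.999, 0.0, 0.001]
ft_force: [0.3, 0.9, 0.4]
grip_width: 0.0001
grasp_force: 0.0
```

```bash
python3 st.py
```

```text
13.55 [0.5047 0.0886 0.0733] F [0.32 0.89 0.4 ] rail F [-0.23 -0.92  0.4 ] T [0.02 0.06 0.04] grip 0.0001
hook [ 0.0073 -0.0006  0.0468] zyx [-0.0003  0.0025 -0.001 ]
```

Tips are at about 62 mm, with no contact yet. I go on in small steps.

Call:
drive_tool --rows '[{"dx": 0, "dy": 0, "dz": 0.04, "wx": 0, "wy": 0, "wz": 0, "hand": 0}, {"dx": 0, "dy": 0, "dz": 0.08, "wx": 0, "wy": 0, "wz": 0, "hand": 0}, {"dx": 0, "dy": 0, "dz": 0.08, "wx": 0, "wy": 0, "wz": 0, "hand": 0}]'

```text
clock: 13.85
eef_pos: [0.5046, 0.0886, 0.069]
tool_rot: [0.053, 0.999, 0.0, 0.001]
ft_force: [0.0, 0.0, 0.1]
grip_width: 0.0002
grasp_force: 0.0
```

Call:
drive_tool --rows '[{"dx": 0, "dy": 0, "dz": 0.03, "wx": 0, "wy": 0, "wz": 0, "hand": 0}, {"dx": 0, "dy": 0, "dz": 0.06, "wx": 0, "wy": 0, "wz": 0, "hand": 0}, {"dx": 0, "dy": 0, "dz": 0.06, "wx": 0, "wy": 0, "wz": 0, "hand": 0}]'

```text
clock: 14.15
eef_pos: [0.5047, 0.0886, 0.0661]
tool_rot: [0.053, 0.999, 0.0, 0.001]
ft_force: [-1.2, -0.2, -0.5]
grip_width: -0.0
grasp_force: 0.0
```

Call:
drive_tool --rows '[{"dx": 0, "dy": 0, "dz": 0.03, "wx": 0, "wy": 0, "wz": 0, "hand": 0}, {"dx": 0, "dy": 0, "dz": 0.06, "wx": 0, "wy": 0, "wz": 0, "hand": 0}, {"dx": 0, "dy": 0, "dz": 0.06, "wx": 0, "wy": 0, "wz": 0, "hand": 0}]'

```text
clock: 14.45
eef_pos: [0.5048, 0.0886, 0.0632]
tool_rot: [0.053, 0.999, 0.0, 0.001]
ft_force: [0.7, 0.0, 0.2]
grip_width: -0.0003
grasp_force: 0.0
```

Call:
drive_tool --rows '[{"dx": 0, "dy": 0, "dz": 0.03, "wx": 0, "wy": 0, "wz": 0, "hand": 0}, {"dx": 0, "dy": 0, "dz": 0.05, "wx": 0, "wy": 0, "wz": 0, "hand": 0}, {"dx": 0, "dy": 0, "dz": 0.05, "wx": 0, "wy": 0, "wz": 0, "hand": 0}]'

```text
clock: 14.75
eef_pos: [0.5047, 0.0887, 0.0607]
tool_rot: [0.053, 0.999, 0.0, 0.001]
ft_force: [-1.6, 0.0, 0.5]
grip_width: 0.0002
grasp_force: 0.0
```

```bash
python3 st.py
```

```text
14.75 [0.5047 0.0887 0.0607] F [-1.56  0.01  0.46] rail F [1.55 0.16 0.46] T [ 0.04  0.13 -0.05] grip 0.0002
hook [ 0.0074 -0.0006  0.0342] zyx [-0.0003  0.0022 -0.001 ]
```

Call:
drive_tool --rows '[{"dx": 0, "dy": 0, "dz": 0.03, "wx": 0, "wy": 0, "wz": 0, "hand": 0}, {"dx": 0, "dy": 0, "dz": 0.05, "wx": 0, "wy": 0, "wz": 0, "hand": 0}, {"dx": 0, "dy": 0, "dz": 0.05, "wx": 0, "wy": 0, "wz": 0, "hand": 0}]'

```text
clock: 15.05
eef_pos: [0.5047, 0.0887, 0.06]
tool_rot: [0.053, 0.999, 0.001, 0.002]
ft_force: [-5.7, -0.8, 12.7]
grip_width: -0.0001
grasp_force: 6.7
```

```bash
python3 st.py
python3 - <<'E'
from plan import *
C,im=shot('wrist','w7'); C2,i2=shot('scene','s7')
c2=proj(C2,[.53,.08,.08]).astype(int)
a=cv2.resize(im[:,:,::-1],(400,300)); d=cv2.resize(i2[c2[1]-36:c2[1]+36,c2[0]-48:c2[0]+48,::-1],(400,300),interpolation=2)
cv2.imwrite('pics/m7.png',np.hstack([a,d]))
E
```

```text
15.05 [0.5047 0.0887 0.06  ] F [-5.71 -0.79 12.72] rail F [ 5.59  1.39 12.72] T [-0.16  1.1  -0.01] grip -0.0001
hook [ 0.0073 -0.0006  0.0335] zyx [-0.0003  0.0031 -0.0013]
```

View pics/m7.png

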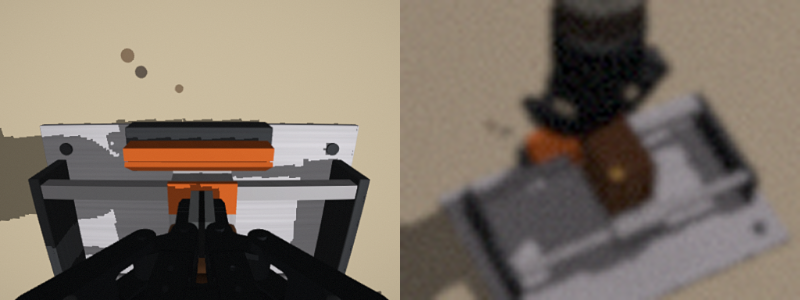

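Contact came at tip height 49 mm, which is the seated pad height, so the cellar seems to have snapped in already. I raise the tool and verify against a projected model.

Call:
drive_tool --rows '[{"dx": 0, "dy": 0, "dz": -0.2, "wx": 0, "wy": 0, "wz": 0, "hand": 0}, {"dx": 0, "dy": 0, "dz": -1, "wx": 0, "wy": 0, "wz": 0, "hand": 0}, {"dx": 0, "dy": 0, "dz": -2, "wx": 0, "wy": 0, "wz": 0, "hand": 0}, {"dx": 0, "dy": 0, "dz": -3, "wx": 0, "wy": 0, "wz": 0, "hand": 0}, {"dx": -0.6, "dy": 0, "dz": -3, "wx": 0, "wy": 0, "wz": 0, "hand": 0}, {"dx": -0.6, "dy": 0, "dz": -3, "wx": 0, "wy": 0, "wz": 0, "hand": 0}, {"dx": -0.6, "dy": 0, "dz": -3, "wx": 0, "wy": 0, "wz": 0, "hand": 0}]'

```text
clock: 15.85
eef_pos: [0.5343, 0.0852, 0.2081]
tool_rot: [0.054, 0.999, 0.0, 0.001]
ft_force: [-0.0, -0.8, -0.7]
grip_width: -0.0
grasp_force: 0.0
```

Run:
```python
from plan import *
C,im=shot('wrist','w8')
out=im[:,:,::-1].copy()
def mdl(th,dx,col):
    x,z=hook_at(-.04,.013,th,(-.034+dx,.04)); Rc=Rr@R.from_euler('y',-th).as_matrix(); o=rc+Rr@np.array([x,0,z])-Rc@np.array([-.04,0,.013])
    for poly in ([(29,-22,22),(29,22,22),(51,22,22),(51,-22,22)],[(-32,-22,74),(-32,22,74),(24,22,74),(24,-22,74)],[(51,-20,5),(51,20,5),(56,20,5),(56,-20,5)]):
        P=np.array([proj(C,o+Rc@(np.array(p)/1000)) for p in poly]); print(th,P.round(0).tolist())
        cv2.polylines(out,[(P*16).astype(np.int32)],True,col,1,0,4)
mdl(0,0,(0,255,0)); mdl(.15,0,(255,0,255))
c=out[60:330,80:440]
cv2.imwrite('pics/w8b.png',cv2.resize(c,(800,600),interpolation=2))
```

```text
0 [[282.0, 155.0], [234.0, 155.0], [233.0, 130.0], [283.0, 130.0]]
0 [[285.0, 241.0], [231.0, 241.0], [229.0, 175.0], [287.0, 175.0]]
0 [[279.0, 128.0], [237.0, 128.0], [237.0, 123.0], [280.0, 123.0]]
0.15 [[283.0, 160.0], [233.0, 160.0], [232.0, 135.0], [284.0, 135.0]]
0.15 [[285.0, 252.0], [231.0, 252.0], [229.0, 191.0], [288.0, 191.0]]
0.15 [[280.0, 130.0], [236.0, 130.0], [236.0, 124.0], [281.0, 124.0]]
```

View pics/w8b.png

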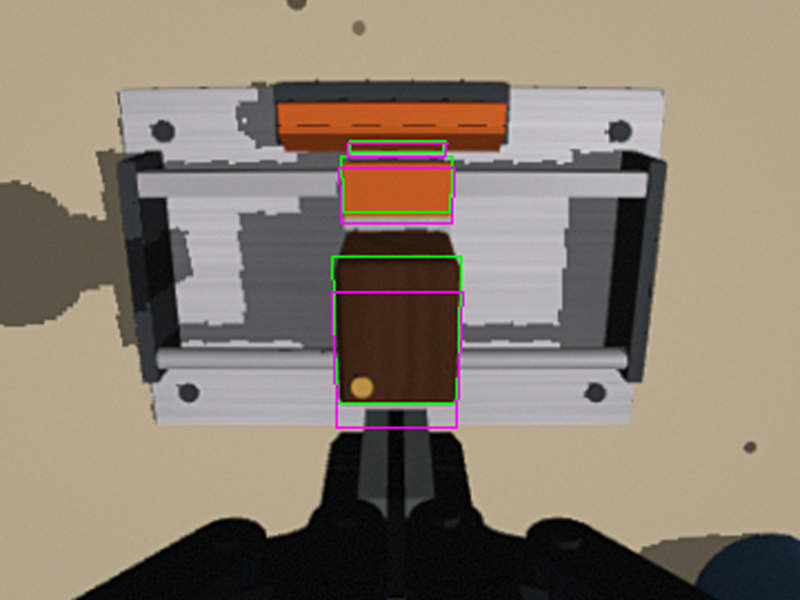

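The level model (green) matches the body, lid and pad, so the cellar is seated. I check the catch's opening by comparing its far edge with the bar in the first view and now.

Run:
```python
from plan import *
import h
def camat(p,q):
    f,c,_,_=cam('wrist'); T=np.eye(4); T[:3,:3]=R.from_quat(np.array(q)/np.linalg.norm(q)).as_matrix(); T[:3,3]=p; M=T@np.array(c['mount']); return f,c,M[:3,3],M[:3,:3]
o=bot.get_obs()
for n,p,q in [('w2',[.49052,.10482,.30202],[.1839,.9829,0,-.0005]),('w6',[.5504,.0834,.1548],[.053,.998,.002,-.034]),('w8',o['eef_pos'],o['tool_rot'])]:
    C=camat(p,q); im=cv2.imread(f'pics/{n}.png'); hsv=cv2.cvtColor(im,cv2.COLOR_BGR2HSV); m=cv2.inRange(hsv,(5,170,60),(18,255,255))
    k,l,s,c=cv2.connectedComponentsWithStats(m); 
    L=[]
    for i in range(1,k):
        if s[i,4]<60: continue
        v,u=np.where(l==i); X=np.array([Rr.T@(onz(C,(a,b),.052)-rc) for a,b in zip(u,v)])*1000
        if np.percentile(X[:,0],90)<58: continue
        L.append((np.percentile(X[:,0],[1,50,99]).round(1),s[i,4]))
    # base plate far edge & bar via bright strip along column of y=+70
    prof=[int(im[tuple(np.clip(proj(C,rc+Rr@np.array([x/1000,.075,.045]))[::-1].round().astype(int),0,[383,511]))].sum()) for x in range(30,58)]
    prof2=[int(im[tuple(np.clip(proj(C,rc+Rr@np.array([x/1000,.075,.006]))[::-1].round().astype(int),0,[383,511]))].sum()) for x in range(76,94)]
    print(n,L,'bar',prof,'edge',prof2)
```

```text
w2 [(array([63.3, 72. , 80.4]), np.int32(1076)), (array([63.9, 77.4, 90.6]), np.int32(381))] bar [471, 477, 477, 468, 466, 467, 469, 463, 463, 469, 476, 454, 454, 408, 407, 412, 412, 406, 408, 422, 422, 360, 209, 168, 168, 237, 237, 229] edge [458, 457, 457, 456, 457, 460, 454, 454, 320, 374, 374, 422, 424, 426, 426, 426, 422, 422]
w6 [(array([61.3, 70.6, 79.7]), np.int32(3296))] bar [590, 598, 582, 583, 596, 605, 605, 598, 591, 590, 592, 537, 521, 521, 526, 530, 529, 526, 529, 532, 534, 258, 270, 388, 589, 590, 596, 594] edge [584, 578, 586, 587, 592, 589, 579, 396, 537, 536, 536, 533, 534, 542, 541, 531, 533, 532]
w8 [(array([61.5, 70.9, 79.5]), np.int32(2161))] bar [559, 557, 550, 543, 550, 533, 539, 552, 554, 553, 549, 550, 505, 475, 475, 475, 472, 473, 480, 484, 489, 495, 259, 157, 281, 273, 262, 543] edge [554, 531, 534, 536, 537, 539, 533, 507, 419, 468, 495, 491, 494, 493, 488, 482, 495, 489]
```

The catch's far edge is back at its initial distance from the bar (28 mm now, 29 mm at first), so it is shut. The cellar is level, square and centred, and the arm is clear.

```bash
python3 -c "
from workcell import bot
print(bot.job_done())"
```

```text
the job is handed in; nothing more can be done
None
```

The salt cellar is clipped onto the rail: hooked on the rod, latched under the orange catch, level, square and centred. The gripper has let go and is clear, the other things were not touched, and the job is handed in (no verdict was returned).

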